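# Fit the lamp mount's bushings and counter-hold its hidden bolt

## Robot

A 7-joint arm with a two-finger parallel gripper is mounted at the origin on the work surface. World frame = base frame: x ahead of the robot, y to its left, z up, the work surface at z = 0. Lengths are in m, angles in rad, forces in N, time in s.
With the tool pointing down it reaches from about 0.4 to 0.85 m from the base axis. Payload 4.5 kg.
Tool frame: the origin (TCP) lies at the very end of the fingers, on their centre line; the grasp point (between the pads) lies 19 mm behind it; y points along the fingers, x is the direction in which the jaws open and shut, and the axes are right-handed (so a half turn about y gives the same grasp; the last joint's range is limited). The gripper opens to 88 mm and grips with 3 to 60 N. Pads are 18 mm wide; open, the fingers measure 123 mm over their backs; the gripper's body (75 mm by 187 mm) begins 45 mm behind the grasp point.
Start: joints at [1.177, 0.689, -0.195, 1.565, 0.157, 0.902, -0.215], TCP at [0.259, -0.569, 0.239] pointing down, gripper open.
Joint ranges: [-3.01, 3.01], [-0.46, 2.08], [-1.47, 1.51], [0.13, 2.56], [-1, 4.14], [0.04, 2.09], [-2.66, 2.66]. Speed limits (rad/s): [2.57, 2.57, 3.14, 3.14, 3.14, 3.14, 3.14].

## Interface

Orientations are given as a unit quaternion [x, y, z, w].
In Python, from plant import r gives the robot as it stands.
- The arm moves only by the shell command python3 -m inch 'ROWS' [OPENING] [FORCE]. ROWS is JSON, a list of rows, each a list of 6 numbers: the shift along the tool's x, y, z in mm, then the turn, a rotation vector about the tool's x, y, z in rad. In form: [[x, y, z, ax, ay, az], ...]. A call has 1 to 12 rows; each row shifts and turns the commanded pose from where the row before left it, along the tool's axes as they then stand; what a row does not reach is not made up. A row lasts 1/12 s, in which the tool goes at most 41.7 mm and 7.16 degrees, less where a joint would pass 70% of its speed; a pose out of reach is approached as far as the arm can. A call is refused whole if a number of a shift passes 41.7 or a number of a turn 0.125, either way. A call with a gripper value outside its range is refused whole. OPENING is the finger opening in mm, from 0 to 88.1, set as the call begins (- or left out, the last holds). The fingers move at their own pace and stop on an object; FORCE is the grip in N (left out, the last holds). Time passes only in rows, so rows that do not move let the fingers close. It gives the time, the measured TCP pose, the force and the opening at its end, in the units of the state.
- r.get_state(): the state, without advancing time (a new reading comes with each control period).
- r.snapshot(name): name is "scene" or "top" or "wrist"; returns a dict with "img" (420x560x3 uint8, red, green, blue), "range_z" (420x560 float32, m along the optical axis (not along the pixel's ray), 0 where there is no reading), "mtx" (3x3 intrinsics, pixels), "camera_from_world" (4x4, takes a point from world to camera coordinates); the wrist camera has in their place "tool_from_camera" (4x4, takes a point from camera to tool coordinates, whose origin is the TCP and whose axes are the tool frame's). Camera axes: x right, y down, z forward; pixel columns grow to the right and rows downward; lengths in m; the calibration is good to about 2 mm. A picture is of the moment at which its call begins: read the wrist's pose just before it.
- r.finish_job(): hands the job in, once; it reports no verdict.
The state is a dict: "clock": time; "q": joint angles; "qd": joint speeds; "joint_torque": joint torques, N m; "tool_pos": TCP position; "eef_rot": TCP orientation; "contact_force": force on the tool from outside, world axes, zero at the start; "moment": the same for the moment, N m; "opening": opening from 0.0 (shut) to 1.0 (fully open).
Only numpy, scipy, OpenCV 4.12 (cv2) and the standard library are available. Lean on these libraries where they do the work, as an engineer would, in place of code of your own. Each camera call takes 0.05 s, during which the arm holds its last target.

## Task

Get the desk-lamp mount ready for me to tighten: slip each loose bushing fully down over the post of its own colour and size and let go of it, leaving the ink bottle, the mug and the tape roll where they are. Then reach down into the narrow gap behind the bracket, grip the bolt head by its two flat sides, turn it until it stands upright, and keep it from turning back. Finish while still firmly gripping the upright bolt head, without letting go.

Things in the scene. Friction and masses are not known exactly. Their poses are not given: they have to be found in the camera images.
- mount: Desk-lamp mount, fixed to the table. Grey foot plate 10 mm thick, local x -102 to +66 mm, y -88 to +88; the posts stand on its near part, the bracket on its far part. Origin: at table height, in the near face of the bracket plate, mid-width; local z up, x away from the robot at yaw 0. Brass nut and bolt end stick out 22 mm from the bracket's near face, 62 mm above the table.
- gap (a point): Centre of the gap's mouth, 84 mm above the table. The gap, 48 mm wide along the mount's x, lies between the dark steel bracket plate (6 mm thick, top 84 mm above the table) on the robot's side and a backing plate (5 mm, top 62 mm above the table) beyond; both are 70 mm wide along the mount's y, and the gap is open at both ends and the top. Axes as mount.
- green_post (a point): Centre of the foot of the green post, on the foot plate's top (10 mm above the table). Post 20 mm diameter, 34 mm tall with a 3 mm chamfer at the top. Axes as mount.
- yellow_post (a point): Centre of the foot of the yellow post, on the foot plate's top (10 mm above the table). Post 13 mm diameter, 34 mm tall with a 3 mm chamfer at the top. Axes as mount.
- green_bushing: Loose green plastic ring, 46 mm outside diameter, 24 mm bore, 30 mm tall, about 60 g, standing flat on the table. Origin: centre of its underside, z up along the bore. It belongs on the green post, its underside on the foot plate.
- yellow_bushing: Loose yellow plastic ring, 36 mm outside diameter, 17 mm bore, 30 mm tall, about 40 g, standing flat on the table. Origin: centre of its underside, z up along the bore. It belongs on the yellow post, its underside on the foot plate.
- bolt_head (a point): Brass bolt head in the gap behind the bracket: 16 mm (own x, along the bolt) x 18 mm (own y, between the flat sides to grip) x 34 mm (own z, long; white stripe on top and back). This point: its centre, on the bolt axis, 62 mm above the table, 30 mm beyond mount's origin along the mount's x, about mid-gap. It turns only about own x = the mount's x. Upright: own z straight up.
- bolt (a joint): Angle of bolt and head, rad: 0 = head upright; positive = its top leans right as seen from the robot (mount's -y). Starts at 0.25 to 0.5. A spring (0.35 N m/rad, rest at 0.38; friction 0.06 N m) turns it back to about 0.2 when let go. Fingers not parallel to the flats tend to jam: tilt the gripper to the head's lean, grip, then turn about the bolt axis.
- ink: Bystander: orange ink bottle, 44 mm diameter, 75 mm tall, standing on the table. Origin: centre of its underside. Leave it alone.
- mug: Bystander: blue mug, 80 mm diameter, 92 mm tall, handle at its own +y. Origin: centre of its underside. Leave it alone.
- tape: Bystander: blue tape roll lying flat beyond the mount, 80 mm diameter, 25 mm tall. Origin: centre of its underside. Leave it alone.
Mind the look-alikes: they are no part of the job. What is meant by the mount is not pink, and is the smaller of those in its own colour.

How it is judged:
By the outcome, as a careful person would: the job done as asked, in the order asked, and still so for the second after the job is handed in, while the arm keeps its last pose, push and grip.
It also fails if it takes over 64 s, if anything falls off the work surface, if the arm or the gripper's body presses on something with over 40 N, if the wrist force passes 120 N, or if a joint passes its speed limit or range.

## Working session

There is one attempt and no reset: what is moved stays moved. The work goes in short steps, Python scripts to look and compute and a shell command to move; the robot and the scene stay as the last step left them, time stands still between calls to the robot, and variables do not carry over. Pictures are saved under pics/ and viewed, and the job is handed in when it is done.

```bash
ls; mkdir -p pics
python3 - <<'E'
from plant import r
import cv2,numpy as np
s=r.get_state(); print(s['clock'],s['tool_pos'],s['eef_rot'],s['opening'])
for n in ['scene','top']:
    d=r.snapshot(n); np.savez(f'{n}0.npz',**{k:v for k,v in d.items()}); cv2.imwrite(f'pics/{n}0.png',d['img'][:,:,::-1])
    print(n,d['mtx'],d['camera_from_world'])
E
```

```text
pics
0.0 [ 0.25900388 -0.5681297   0.23790586] [-0.59445275  0.38299666 -0.38187507  0.5950722 ] 0.9981797123940447
scene [[412.90209015   0.         284.46879224]
 [  0.         412.90209015 213.13982585]
 [  0.           0.           1.        ]] [[-0.4851195   0.87434179 -0.01362032  0.25766345]
 [ 0.75873155  0.41312879 -0.5036378  -0.32937726]
 [-0.43472463 -0.25465868 -0.86380753  1.23655581]
 [ 0.          0.          0.          1.        ]]
top [[401.67265779   0.         284.1573453 ]
 [  0.         401.67265779 211.13738618]
 [  0.           0.           1.        ]] [[-0.01279387 -0.99991265  0.00331871 -0.01482684]
 [-0.98046019  0.01189326 -0.19635774  0.52982886]
 [ 0.19630112 -0.00576604 -0.98052671  0.96096573]
 [ 0.          0.          0.          1.        ]]
```

View pics/scene0.png

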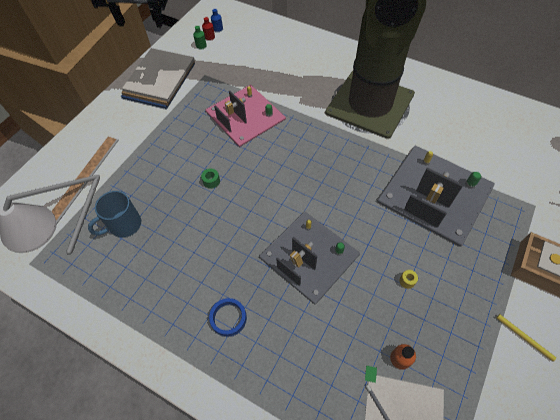

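View pics/top0.png

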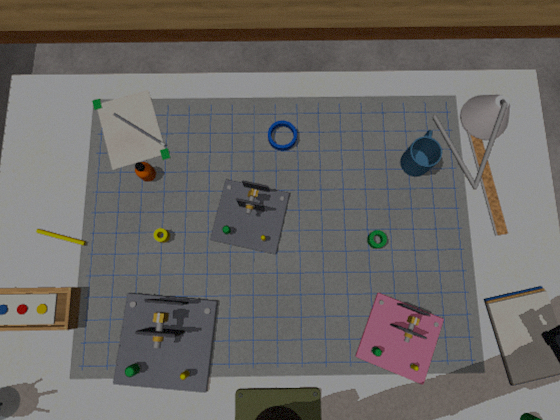

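Candidates for the mount:
- The small grey one: scene (310,255), top (251,215).
- The large grey one: scene (435,195), top (165,340).
- The pink one: scene (245,115), top (402,338).

The target is the smaller grey one. The green ring is at top (378,239), the yellow ring at (161,235), the ink bottle at (145,172), the mug at (420,156) and the tape at (283,135). I'll check the choice in a close crop and measure.

```bash
cat > h.py <<'E'
import numpy as np,cv2
from scipy.spatial.transform import Rotation as R
def load(f): return dict(np.load(f))
def world(d,T=None):
    K=d['mtx'];z=d['range_z'];v,u=np.mgrid[:z.shape[0],:z.shape[1]]
    P=np.stack([(u-K[0,2])/K[0,0]*z,(v-K[1,2])/K[1,1]*z,z],-1)
    if T is None: T=np.linalg.inv(d['camera_from_world'])
    W=P@T[:3,:3].T+T[:3,3]; W[z==0]=np.nan
    return W
def proj(d,p,T=None):
    C=d['camera_from_world'] if T is None else np.linalg.inv(T)
    c=np.atleast_2d(p)@C[:3,:3].T+C[:3,3]; c=c@d['mtx'].T; return c[:,:2]/c[:,2:]
def crop(d,u,v,w,h,k,f):
    im=d['img'][v:v+h,u:u+w,::-1]; cv2.imwrite(f,cv2.resize(im,None,fx=k,fy=k,interpolation=cv2.INTER_CUBIC))
E
python3 - <<'E'
from h import *
a=load('top0.npz');b=load('scene0.npz')
crop(a,200,170,100,90,6,'pics/c1.png'); crop(b,250,200,120,105,6,'pics/c2.png')
for n,d in (('top',a),('scene',b)):
    W=world(d); hsv=cv2.cvtColor(d['img'],cv2.COLOR_RGB2HSV); 
    for c,lo,hi,zr in (('green',45,85,(.02,.05)),('yellow',22,35,(.02,.05)),('all',0,180,(.078,.09))):
        m=(hsv[...,0]>=lo)&(hsv[...,0]<=hi)&((hsv[...,1]>90)|(c=='all'))&(W[...,2]>zr[0])&(W[...,2]<zr[1])
        nn,l,st,ce=cv2.connectedComponentsWithStats(m.astype(np.uint8))
        for i in range(1,nn):
            if st[i,4]>12:
                p=W[l==i]; print(n,c,st[i],ce[i].round(1),p.min(0).round(3),p.max(0).round(3),np.median(p,0).round(4))
E
```

```text
top green [223 226   8   8  50] [226.2 229.4] [0.477 0.117 0.031] [0.496 0.134 0.048] [0.4863 0.1255 0.0433]
top green [369 230  18  18 192] [377.5 238.7] [ 0.438 -0.281  0.02 ] [ 0.482 -0.237  0.036] [ 0.4597 -0.2583  0.0299]
top green [372 347  10   9  59] [376.6 351.2] [ 0.18  -0.248  0.022] [ 0.196 -0.23   0.049] [ 0.1887 -0.2376  0.0437]
top green [130 364  10  10  41] [135.8 367.4] [0.147 0.329 0.024] [0.166 0.349 0.05 ] [0.1601 0.3331 0.0387]
top green [525 415  16   5  45] [532.1 417.8] [ 0.028 -0.605  0.02 ] [ 0.037 -0.585  0.049] [ 0.0346 -0.5943  0.0316]
top yellow [154 228  15  15 137] [160.8 234.9] [0.459 0.276 0.02 ] [0.494 0.311 0.034] [0.4762 0.2938 0.0298]
top yellow [261 235   5   6  22] [262.9 237.5] [0.46  0.027 0.029] [0.472 0.038 0.045] [0.4647 0.0326 0.0421]
top yellow [411 364   8   7  31] [414.5 367.1] [ 0.145 -0.333  0.022] [ 0.155 -0.323  0.046] [ 0.151  -0.3263  0.0421]
top yellow [183 370   7   6  20] [186.6 372.3] [0.14  0.211 0.024] [0.149 0.222 0.05 ] [0.1467 0.2134 0.0367]
top all [486  95  13  22 115] [491.2 106.5] [ 0.768 -0.574  0.078] [ 0.825 -0.5
[... 3647 characters left out ...]
2915 0.268  0.0829]
scene all [410 195  37  19  87] [428.4 204.7] [0.308 0.22  0.078] [0.324 0.309 0.083] [0.3164 0.2664 0.0799]
scene all [100 199  32  24 122] [119.1 215.4] [ 0.64  -0.382  0.078] [ 0.715 -0.338  0.09 ] [ 0.69   -0.3454  0.0841]
scene all [  0 203  26  23 201] [ 14.8 216.4] [ 0.772 -0.584  0.078] [ 0.833 -0.549  0.09 ] [ 0.806  -0.5586  0.0836]
scene all [ 90 217   9   6  19] [ 94.5 219.1] [ 0.713 -0.401  0.078] [ 0.731 -0.39   0.082] [ 0.7202 -0.3959  0.0805]
scene all [292 238  25  20  92] [304.7 247.7] [0.544 0.029 0.078] [0.562 0.096 0.086] [0.5538 0.0652 0.0825]
scene all [292 253   8   7  24] [295.4 255.7] [0.571 0.048 0.078] [0.587 0.061 0.083] [0.5799 0.0565 0.0799]
```

View pics/c1.png

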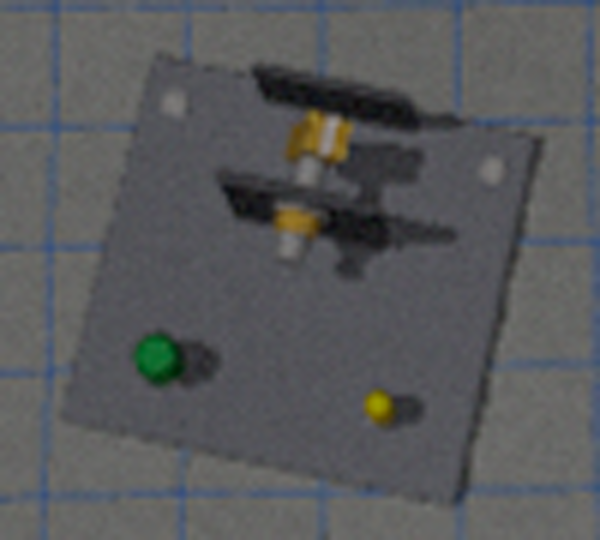

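View pics/c2.png

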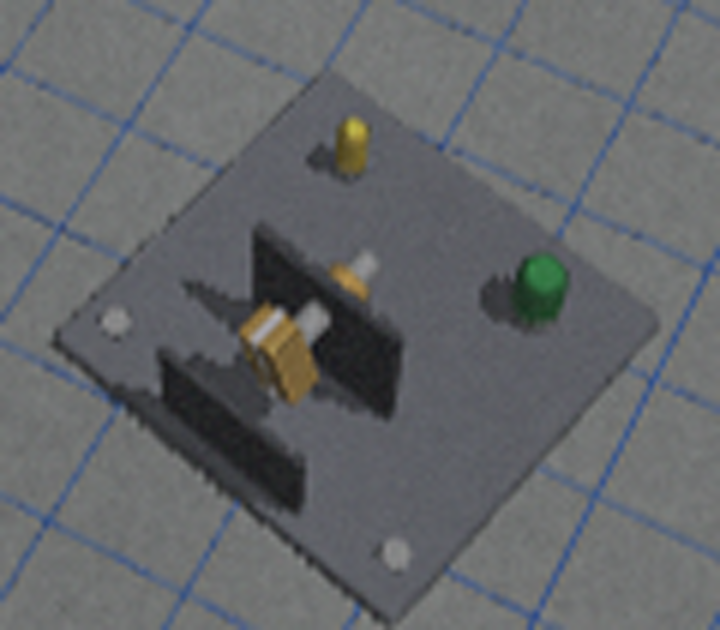

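The choice holds. The small grey foot plate is at top (251,215), with a green post at top (226,229), a yellow post at (263,237), and the bolt leaning right. The two fixed cameras differ by about 7 mm in x, so I'll refine positions with the wrist camera.

```bash
cat >> h.py <<'E'
def pose():
    from plant import r
    s=r.get_state(); return np.array(s['tool_pos']),R.from_quat(s['eef_rot']),s
def down(yaw):
    # jaw axis x along mount y (or -y), tool y down
    c,s=np.cos(yaw),np.sin(yaw); out=[]
    for g in (1,-1):
        x=g*np.array([-s,c,0]); y=np.array([0,0,-1.]); out.append(R.from_matrix(np.stack([x,y,np.cross(x,y)],1)))
    return out
def plan(p,Rt):
    q,Rc,s=pose(); rv=(Rc.inv()*Rt).as_rotvec(); sh=Rt.inv().apply(np.array(p)-q)*1000
    print('turn first',rv.round(4),'then shift mm',sh.round(1),'rows min',max(abs(rv).max()/.125,np.linalg.norm(sh)/41.7))
def wsnap(name):
    from plant import r
    q,Rc,s=pose(); d=r.snapshot('wrist'); T=np.eye(4);T[:3,:3]=Rc.as_matrix();T[:3,3]=q
    d['W']=T@d['tool_from_camera']; np.savez(name+'.npz',**d); cv2.imwrite(f'pics/{name}.png',d['img'][:,:,::-1]); return d
E
python3 - <<'E'
from h import *
q,Rc,s=pose(); print(Rc.as_matrix().round(3)); 
d=wsnap('w0'); print(d['tool_from_camera'].round(3),d['mtx'])
for Rt in down(-.24): plan([.463,-.258,.2],Rt); 
print(s['q'],s['contact_force'])
E
```

```text
[[ 0.415 -0.001  0.91 ]
 [-0.91   0.001  0.415]
 [-0.002 -1.    -0.   ]]
[[ 1.     0.002  0.001  0.001]
 [-0.001 -0.298  0.955 -0.147]
 [ 0.002 -0.955 -0.298  0.078]
 [ 0.     0.     0.     1.   ]] [[301.79085172   0.         283.10249297]
 [  0.         301.79085172 205.48435819]
 [  0.           0.           1.        ]]
turn first [-1.6000e-03 -2.4737e+00 -7.0000e-04] then shift mm [ 349.8   38.1 -124.3] rows min 19.78988551824815
turn first [ 5.000e-04  6.679e-01 -1.300e-03] then shift mm [-349.8   38.1  124.3] rows min 8.950385565885002
[ 1.17680017  0.68989014 -0.1945166   1.56621157  0.15730737  0.90249166
 -0.21509076] [-0.78863807 -0.30839358 -0.93770432]
```

View pics/w0.png

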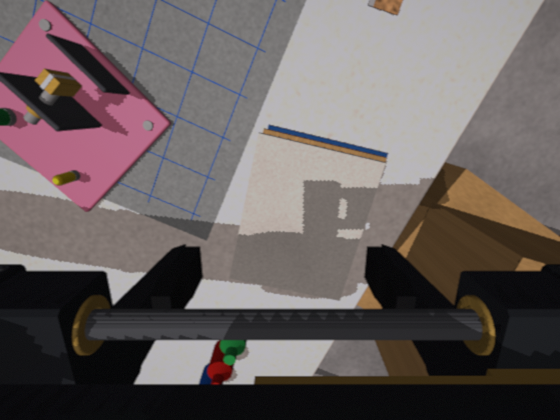

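```bash
python3 -m inch '[[0,0,0,0,0.111,0],[0,0,0,0,0.111,0],[0,0,0,0,0.111,0],[0,0,0,0,0.111,0],[0,0,0,0,0.112,0],[0,0,0,0,0.112,0]]' 80 && python3 -m inch '[[-32,3,11,0,0,0],[-32,3,11,0,0,0],[-32,3,11,0,0,0],[-32,3,11,0,0,0],[-32,3,11,0,0,0],[-32,3,11,0,0,0],[-32,3,11,0,0,0],[-32,3,11,0,0,0],[-32,4,12,0,0,0],[-32,5,12,0,0,0],[-30,5,12,0,0,0],[0,0,0,0,0,0]]'
python3 - <<'E'
from h import *
d=wsnap('w1'); q,Rc,s=pose(); print(q,s['clock']); W=world(d,d['W']); hsv=cv2.cvtColor(d['img'],cv2.COLOR_RGB2HSV)
m=(abs(hsv[...,0].astype(int)-65)<20)&(hsv[...,1]>90)&(W[...,2]>.02)&(W[...,2]<.05)
nn,l,st,ce=cv2.connectedComponentsWithStats(m.astype(np.uint8))
for i in range(1,nn):
  if st[i,4]>30:
    p=W[l==i]; t=p[p[:,2]>np.median(p[:,2])-.004]; print(st[i],ce[i],t.min(0),t.max(0),np.median(t,0)); print((t.min(0)+t.max(0))/2)
E
```

```text
clock: 0.65
tool_pos: [0.2593, -0.5684, 0.2384]
eef_rot: [-0.435, 0.558, -0.557, 0.435]
contact_force: [-0.1, -0.0, 0.6]
opening: 0.909
clock: 1.65
tool_pos: [0.4676, -0.2502, 0.1997]
eef_rot: [-0.438, 0.555, -0.553, 0.441]
contact_force: [-0.1, -0.1, 0.2]
opening: 0.904
[ 0.46535226 -0.25379436  0.20002973] 1.7
[ 273  167   42   43 1047] [293.53104107 187.98567335] [ 0.44157892 -0.28233006  0.02711979] [ 0.48633504 -0.23782281  0.03335026] [ 0.46471312 -0.25989668  0.03099527]
[ 0.46395698 -0.26007643  0.03023503]
```

View pics/w1.png

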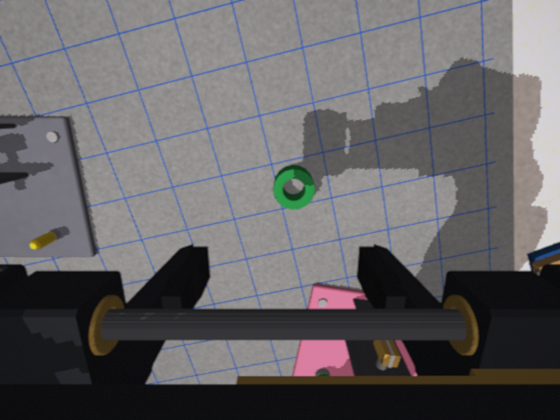

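Run:
```python
from h import *
plan([.464,-.260,.07],down(-.24)[1])
```

```text
turn first [ 0.0004  0.0079 -0.0027] then shift mm [  6.3 130.    0.2] rows min 3.1219365055669086
```

```bash
python3 -m inch '[[3,32,0,0,0.004,0],[3,33,0,0,0.004,0],[0,33,0,0,0,0],[0,32,0,0,0,0],[0,0,0,0,0,0],[0,0,0,0,0,0]]'
python3 - <<'E'
from h import *
d=wsnap('w2'); q,Rc,s=pose(); print(q,s['clock']); W=world(d,d['W']); hsv=cv2.cvtColor(d['img'],cv2.COLOR_RGB2HSV)
m=(abs(hsv[...,0].astype(int)-65)<20)&(hsv[...,1]>90)&(W[...,2]>.02)&(W[...,2]<.05)
nn,l,st,ce=cv2.connectedComponentsWithStats(m.astype(np.uint8))
for i in range(1,nn):
  if st[i,4]>30:
    p=W[l==i]; t=p[p[:,2]>np.median(p[:,2])-.004]; print(st[i],ce[i],t.min(0),t.max(0)); c=(t.min(0)+t.max(0))/2;print(c); c[2]=.007; plan(c,down(-.24)[1])
E
```

```text
clock: 2.2
tool_pos: [0.46, -0.2646, 0.0699]
eef_rot: [-0.435, 0.559, -0.557, 0.433]
contact_force: [0.4, -0.6, 0.3]
opening: 0.912
[ 0.46127941 -0.26507719  0.07140434] 2.25
[ 242  195   67   67 2823] [275.33793836 228.06553312] [ 0.44144419 -0.2824507   0.0268163 ] [ 0.48620545 -0.23811414  0.03302221]
[ 0.46382482 -0.26028242  0.02991926]
turn first [ 0.     -0.0095  0.0007] then shift mm [-5.3 64.4  1.3] rows min 1.5499452315233526
```

View pics/w2.png

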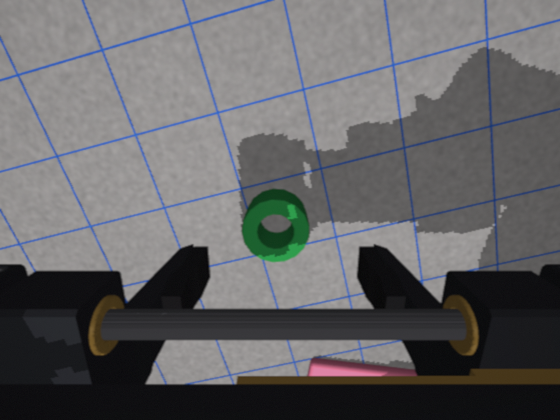

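```bash
python3 -m inch '[[-5,0,0,0,-0.008,0],[0,32,1,0,0,0],[0,32,0,0,0,0],[0,0,0,0,0,0]]' && python3 -m inch '[[0,0,0,0,0,0],[0,0,0,0,0,0],[0,0,0,0,0,0],[0,0,0,0,0,0],[0,0,0,0,0,0],[0,0,0,0,0,0]]' 30 25
python3 - <<'E'
from h import *
d=wsnap('w3')
for i in range(1): print(pose()[2]['opening']*88.1)
E
```

```text
clock: 2.58
tool_pos: [0.4628, -0.2582, 0.0046]
eef_rot: [-0.437, 0.557, -0.555, 0.436]
contact_force: [-0.5, 0.2, 0.0]
opening: 0.91
clock: 3.08
tool_pos: [0.4645, -0.2599, 0.008]
eef_rot: [0.436, -0.556, 0.557, -0.437]
contact_force: [-0.5, 0.2, 7.5]
opening: 0.515
45.603149022172936
```

View pics/w3.png

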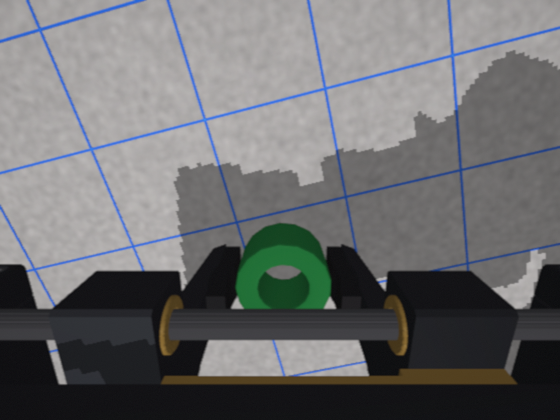

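```bash
python3 -m inch '[[0,-20,0,0,0,0],[0,-35,0,0,0,0],[0,-40,0,0,0,0],[0,-40,0,0,0,0],[0,-40,0,0,0,0],[0,0,0,0,0,0]]'
python3 - <<'E'
from h import *
plan([.44,.09,.18],down(-.24)[1]); print(pose()[2]['opening']*88.1)
E
```

```text
clock: 3.63
tool_pos: [0.4674, -0.2616, 0.1888]
eef_rot: [0.434, -0.552, 0.561, -0.438]
contact_force: [0.1, -0.1, -1.7]
opening: 0.516
turn first [-0.013  -0.0009  0.0029] then shift mm [-335.1    8.8 -110.2] rows min 8.460602403041616
45.459792259119695
```

```bash
python3 -m inch '[[-33,0,-11,0,0,0],[-34,0,-11,0,0,0],[-34,0,-11,0,0,0],[-34,0,-11,0,0,0],[-34,0,-11,0,0,0],[-34,0,-11,0,0,0],[-34,0,-11,0,0,0],[-33,0,-11,0,0,0],[-33,0,-11,0,0,0],[-32,0,-11,0,0,0],[0,0,0,0,0,0],[0,0,0,0,0,0]]'
python3 - <<'E'
from h import *
d=wsnap('w4')
for n,lo,hi in (('g',45,85),('y',22,35)):
    W=world(d,d['W']); hsv=cv2.cvtColor(d['img'],cv2.COLOR_RGB2HSV)
    m=(hsv[...,0]>=lo)&(hsv[...,0]<=hi)&(hsv[...,1]>90)&(W[...,2]>.039)&(W[...,2]<.05)
    nn,l,st,ce=cv2.connectedComponentsWithStats(m.astype(np.uint8))
    for i in range(1,nn):
        if st[i,4]>15:
            p=W[l==i]; print(n,st[i],p.min(0).round(4),p.max(0).round(4),p.mean(0).round(4))
E
```

```text
clock: 4.63
tool_pos: [0.4361, 0.0944, 0.1815]
eef_rot: [-0.438, 0.555, -0.555, 0.438]
contact_force: [-0.1, -0.7, -1.0]
opening: 0.52
g [227 137  21  21 335] [0.4825 0.1165 0.0394] [0.5007 0.1357 0.0468] [0.4918 0.1256 0.0442]
y [332 140  14  14 143] [0.4636 0.027  0.0391] [0.4758 0.0391 0.0469] [0.4701 0.0334 0.0436]
```

View pics/w4.png

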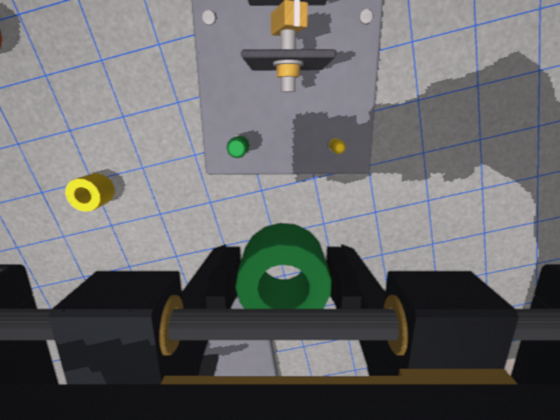

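Run:
```python
from h import *
d=load('w4.npz'); Tt=world(d,d['tool_from_camera']); W=world(d,d['W']); hsv=cv2.cvtColor(d['img'],cv2.COLOR_RGB2HSV)
g=(hsv[...,0]>=45)&(hsv[...,0]<=85)&(hsv[...,1]>90)
m=g&(d['range_z']<.22)&(d['range_z']>0); p=Tt[m]; print(p.min(0),p.max(0), np.percentile(p[:,1],[1,5,20,50]))
t=p[p[:,1]<np.percentile(p[:,1],5)+.003]; print('top',len(t),(t.min(0)+t.max(0))/2,t.min(0),t.max(0))
# fit outer circle top
for n,lo,hi in (('g',45,85),('y',22,35)):
    k=(hsv[...,0]>=lo)&(hsv[...,0]<=hi)&(hsv[...,1]>90)&(W[...,2]>.041)&(W[...,2]<.05)&(d['range_z']>.22); q=Tt[k]; print(n,len(q),(q.min(0)+q.max(0))/2,q.mean(0))
```

```text
[-0.02327972 -0.02489243 -0.01381449] [0.02320785 0.00640941 0.02223189] [-0.02409827 -0.02367892 -0.02308581 -0.02200044]
top 3624 [-0.00012558 -0.02278613  0.00424715] [-0.02327972 -0.02489243 -0.01342891] [ 0.02302855 -0.02067983  0.02192321]
g 322 [-0.04351443  0.13756836  0.04658255] [-0.04327012  0.13721692  0.04676043]
y 131 [0.05193755 0.13753667 0.04714852] [0.05179446 0.13763433 0.04715378]
```

```bash
python3 -m inch '[[-22,0,24,0,0,0],[-21.4,0,24,0,0,0],[0,35,0,0,0,0],[0,35,0,0,0,0],[0,33,0,0,0,0],[0,0,0,0,0,0],[0,0,0,0,0,0],[0,0,0,0,0,0]]'
python3 - <<'E'
from h import *
d=wsnap('w5'); print(pose()[0])
crop(d,210,190,150,130,5,'pics/w5c.png')
dd=load('w4.npz')
from plant import r
for n in('scene','top'):
    e=r.snapshot(n); u,v=proj(e,[.4918,.1256,.05])[0].astype(int); crop(e,u-40,v-35,80,70,8,f'pics/{n}5.png')
E
```

```text
clock: 5.35
tool_pos: [0.4944, 0.1215, 0.08]
eef_rot: [0.436, -0.556, 0.557, -0.436]
contact_force: [0.2, 0.6, -0.3]
opening: 0.515
[0.49487674 0.12202411 0.08055694]
```

View pics/w5c.png

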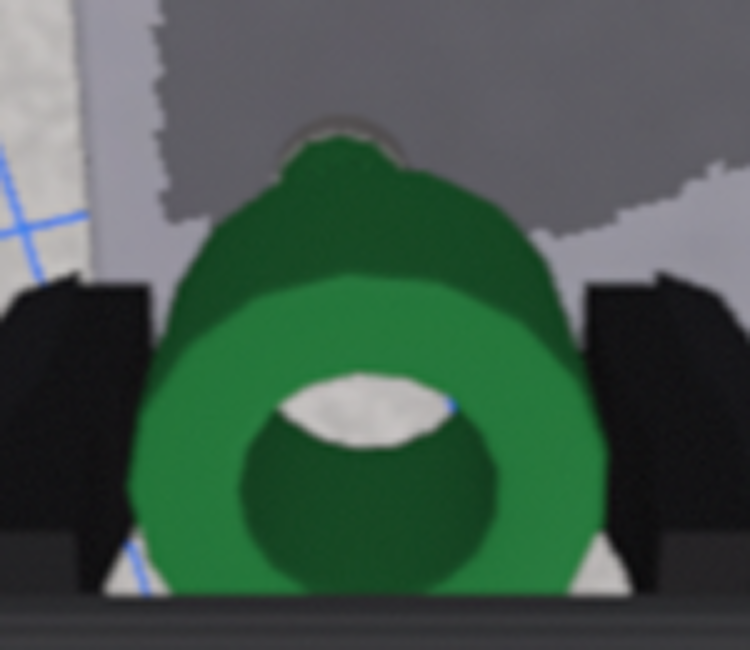

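View pics/scene5.png

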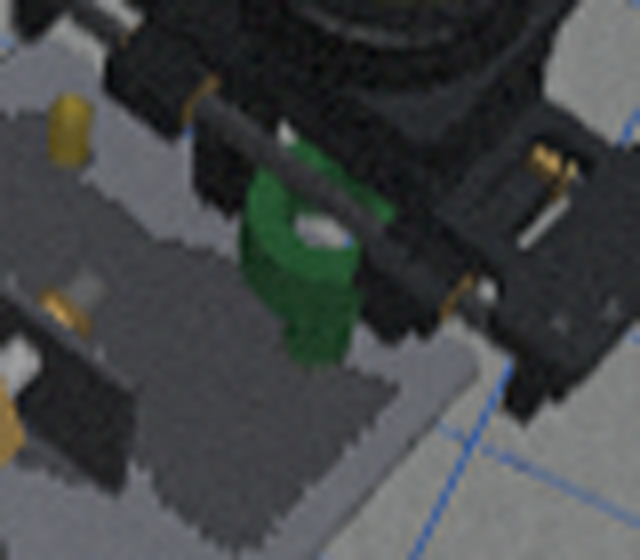

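View pics/top5.png

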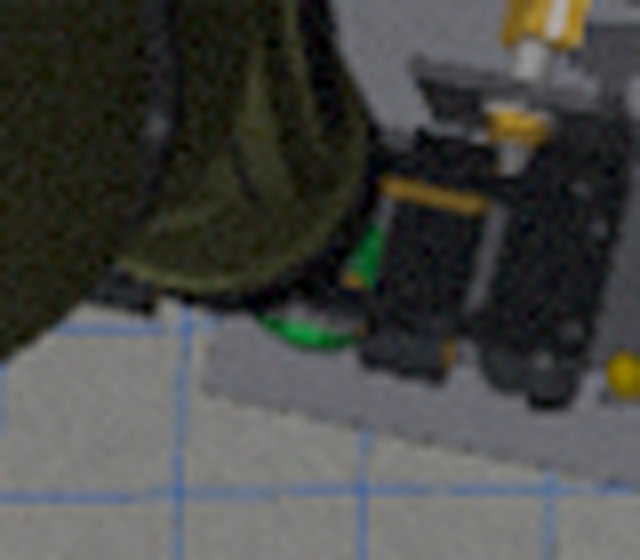

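Run:
```python
from h import *
d=load('w5.npz'); Tt=world(d,d['tool_from_camera']); hsv=cv2.cvtColor(d['img'],cv2.COLOR_RGB2HSV)
g=(hsv[...,0]>=45)&(hsv[...,0]<=85)&(hsv[...,1]>90)
rz=d['range_z']
m=g&(Tt[...,1]<-.019);t=Tt[m];print('ring',len(t),t.min(0),t.max(0))
# ring outer/bore sym: 
v,u=np.where(g); k=(v<230)
for row in range(214,228): 
    uu=u[v==row]; 
    if len(uu): print(row,uu.min(),uu.max(),Tt[row,(uu.min()+uu.max())//2].round(4))
```

```text
ring 3877 [-0.02310548 -0.02495194 -0.0136643 ] [ 0.02314061 -0.01900197  0.02190797]
217 277 278 [-0.0045  0.0599  0.0052]
218 274 281 [-0.0045  0.0571  0.0055]
219 271 284 [-0.0044  0.0549  0.0055]
220 270 285 [-0.0044  0.0539  0.0051]
221 269 286 [-0.0044  0.052   0.0051]
222 268 287 [-0.0043  0.0486  0.0056]
223 267 288 [-0.0034  0.0057  0.021 ]
224 267 294 [-0.0018  0.0021  0.0218]
225 267 296 [-0.0012  0.0009  0.0217]
226 266 299 [-0.0007 -0.0001  0.0215]
227 265 301 [-0.0002 -0.0021  0.0217]
```

```bash
python3 -m inch '[[-4.3,0,-3.6,0,0,0],[0,15,0,0,0,0],[0,0,0,0,0,0],[0,0,0,0,0,0],[0,0,0,0,0,0]]'
python3 - <<'E'
from h import *
d=wsnap('w6'); print(pose()[0])
crop(d,210,190,150,130,5,'pics/w6c.png')
Tt=world(d,d['tool_from_camera']); hsv=cv2.cvtColor(d['img'],cv2.COLOR_RGB2HSV)
g=(hsv[...,0]>=45)&(hsv[...,0]<=85)&(hsv[...,1]>90)
v,u=np.where(g)
for row in range(210,230): 
    uu=u[v==row]; 
    if len(uu): print(row,uu.min(),uu.max(),Tt[row,(uu.min()+uu.max())//2].round(4))
E
```

```text
clock: 5.92
tool_pos: [0.4913, 0.128, 0.0644]
eef_rot: [0.436, -0.556, 0.556, -0.437]
contact_force: [0.7, -0.3, -0.9]
opening: 0.518
[0.49140112 0.12796423 0.06438846]
219 282 289 [0.0012 0.0426 0.01  ]
220 279 292 [0.0012 0.0404 0.0101]
221 278 293 [0.0011 0.0384 0.0101]
222 277 294 [0.0011 0.0354 0.0105]
223 275 295 [0.0009 0.0049 0.0213]
224 274 297 [0.0009 0.0037 0.0212]
225 271 297 [0.0004 0.0015 0.0214]
226 267 299 [-0.0002  0.0009  0.0211]
227 264 301 [-0.0007 -0.0018  0.0216]
228 263 303 [-0.0002 -0.004   0.0219]
229 262 305 [-0.0002 -0.0048  0.0217]
```

View pics/w6c.png

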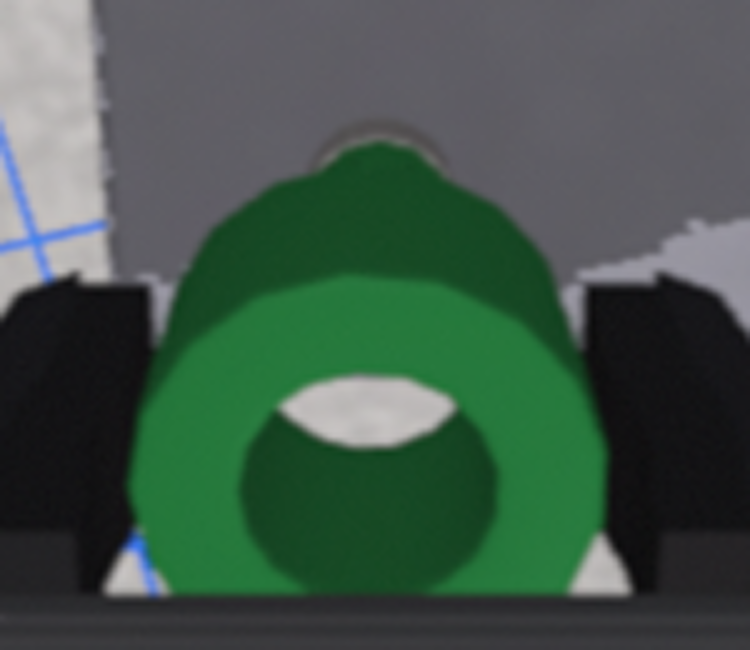

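```bash
python3 -m inch '[[1,8,1,0,0,0],[0,9,0,0,0,0],[0,9,0,0,0,0],[0,0,0,0,0,0],[0,0,0,0,0,0]]' && python3 -m inch '[[0,8,0,0,0,0],[0,7,0,0,0,0],[0,0,0,0,0,0],[0,0,0,0,0,0]]'
python3 - <<'E'
from h import *
d=wsnap('w7'); print(pose()[0])
crop(d,210,190,150,130,5,'pics/w7c.png')
E
```

```text
clock: 6.38
tool_pos: [0.4912, 0.1264, 0.0368]
eef_rot: [-0.437, 0.557, -0.556, 0.436]
contact_force: [-1.0, 0.8, -0.2]
opening: 0.518
clock: 6.72
tool_pos: [0.4915, 0.1266, 0.0222]
eef_rot: [-0.437, 0.556, -0.556, 0.436]
contact_force: [-0.3, 0.9, -0.6]
opening: 0.518
[0.49171274 0.12660973 0.02249446]
```

View pics/w7c.png

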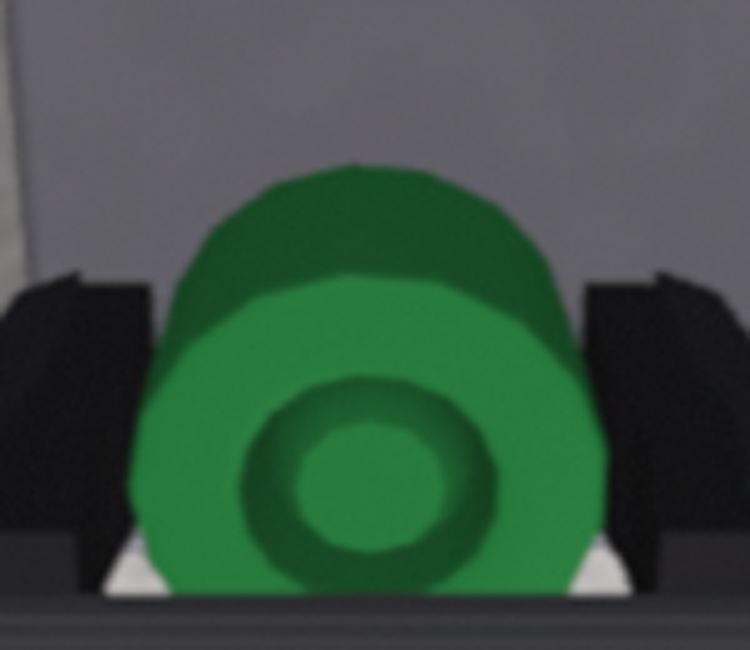

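The post now shows inside the bore at (284,288), well centred and with no contact force. I'll lower the last ~6 mm and release.

```bash
python3 -m inch '[[0,3,0,0,0,0],[0,2,0,0,0,0],[0,0,0,0,0,0],[0,0,0,0,0,0]]' && python3 -m inch '[[0,0,0,0,0,0],[0,0,0,0,0,0],[0,0,0,0,0,0],[0,0,0,0,0,0]]' 60
```

```text
clock: 7.1
tool_pos: [0.4921, 0.1267, 0.018]
eef_rot: [0.436, -0.556, 0.556, -0.437]
contact_force: [0.0, 1.3, 3.7]
opening: 0.52
clock: 7.43
tool_pos: [0.4918, 0.1266, 0.0176]
eef_rot: [0.437, -0.556, 0.556, -0.436]
contact_force: [0.5, -0.3, -0.7]
opening: 0.682
```

```bash
python3 -m inch '[[0,-20,0,0,0,0],[0,-40,0,0,0,0],[0,-40,0,0,0,0],[0,0,0,0,0,0],[0,0,0,0,0,0]]' 75
python3 - <<'E'
from h import *
d=wsnap('w8')
e=load('w4.npz');W=world(e,e['W']);hsv=cv2.cvtColor(e['img'],cv2.COLOR_RGB2HSV)
m=(hsv[...,0]>=22)&(hsv[...,0]<=35)&(hsv[...,1]>90)&(W[...,2]>.026)&(W[...,2]<.035);m[:,200:]=0
t=W[m];c=(t.min(0)+t.max(0))/2;print(t.min(0),t.max(0),c);c[2]=.11; plan(c,down(-.235)[1])
E
```

```text
clock: 7.85
tool_pos: [0.4931, 0.127, 0.1196]
eef_rot: [0.435, -0.556, 0.557, -0.438]
contact_force: [0.0, 0.1, -1.0]
opening: 0.852
[0.46296513 0.27654825 0.02602102] [0.49812198 0.31256418 0.03330304] [0.48054356 0.29455621 0.02966203]
turn first [-0.0011 -0.005  -0.0007] then shift mm [-160.4    8.2  -50.2] rows min 4.035419073712499
```

View pics/w8.png

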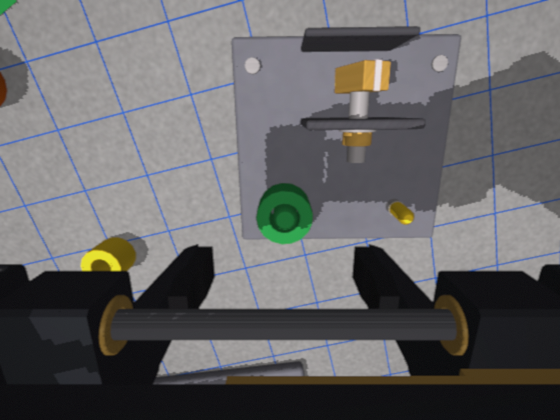

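The green bushing sits on its post at (284,213). Next is the yellow bushing at (108,255).

```bash
python3 -m inch '[[-25,0,-8,0,0,0],[-27,0,-8,0,0,0],[-27,0,-9,0,0,0],[-27,0,-9,0,0,0],[-27,0,-8,0,0,0],[-27,0,-8,0,0,0],[0,0,0,0,0,0],[0,30,0,0,0,0],[0,0,0,0,0,0],[0,0,0,0,0,0]]'
cat >> h.py <<'E'
def ring(d,lo,hi,r,zlo=.02,zhi=.036):
    Tt=world(d,d['tool_from_camera']);W=world(d,d['W']);hsv=cv2.cvtColor(d['img'],cv2.COLOR_RGB2HSV)
    m=(hsv[...,0]>=lo)&(hsv[...,0]<=hi)&(hsv[...,1]>90)&(W[...,2]>zlo)&(W[...,2]<zhi)
    n,l,st,ce=cv2.connectedComponentsWithStats(m.astype(np.uint8))
    for i in range(1,n):
        if st[i,4]>60:
            t=Tt[l==i]; t=t[t[:,1]<np.percentile(t[:,1],10)+.005]; print(st[i],'tool centre mm',((t.min(0)+t.max(0))/2*1000).round(1),'z from far edge',round(t[:,2].max()*1000-r,1),'y top',round(np.percentile(t[:,1],10)*1000,1))
E
python3 - <<'E'
from h import *
d=wsnap('w9');print(pose()[0]); ring(d,22,35,18)
E
```

```text
clock: 8.73
tool_pos: [0.4794, 0.2922, 0.0855]
eef_rot: [-0.439, 0.557, -0.556, 0.434]
contact_force: [0.2, -0.1, 0.4]
opening: 0.85
[0.48054163 0.2925648  0.08671694]
[ 254  198   50   50 1629] tool centre mm [-3.3 55.4  1.1] z from far edge 0.8 y top 53.7
```

View pics/w9.png

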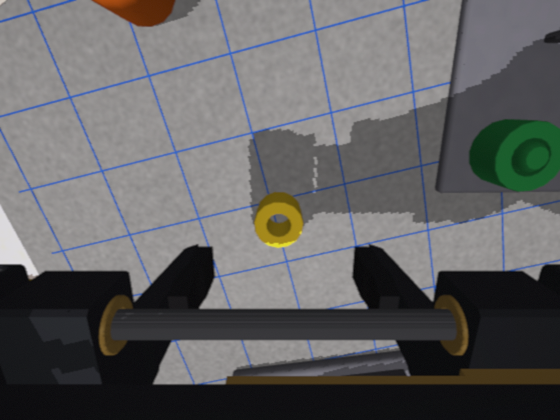

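```bash
python3 -m inch '[[-3,0,1,0,0,0],[0,26,0,0,0,0],[0,26,0,0,0,0],[0,24,0,0,0,0],[0,0,0,0,0,0]]' && python3 -m inch '[[0,0,0,0,0,0],[0,0,0,0,0,0],[0,0,0,0,0,0],[0,0,0,0,0,0],[0,0,0,0,0,0],[0,0,0,0,0,0],[0,0,0,0,0,0]]' 25 25 && python3 -m inch '[[0,-20,0,0,0,0],[0,-35,0,0,0,0],[0,-40,0,0,0,0],[0,-40,0,0,0,0],[0,0,0,0,0,0],[0,0,0,0,0,0]]'
python3 - <<'E'
from h import *
d=wsnap('w10');print(pose()[0]); ring(d,22,35,18,.1,.2); plan([.425,.065,.16],down(-.235)[1])
crop(d,210,190,150,130,5,'pics/w10c.png')
E
```

```text
clock: 9.2
tool_pos: [0.4814, 0.2955, 0.0091]
eef_rot: [-0.438, 0.557, -0.556, 0.435]
contact_force: [-1.1, -1.3, -0.3]
opening: 0.851
clock: 9.78
tool_pos: [0.4833, 0.2967, 0.0123]
eef_rot: [0.436, -0.556, 0.556, -0.437]
contact_force: [0.1, 0.6, 4.1]
opening: 0.389
clock: 10.28
tool_pos: [0.4843, 0.2975, 0.1489]
eef_rot: [0.435, -0.556, 0.556, -0.438]
contact_force: [0.1, -0.5, -1.5]
opening: 0.39
[0.4829166  0.29687799 0.14711129]
[ 247  232   74   77 4603] tool centre mm [ -0.  -17.9  -0. ] z from far edge -2.2 y top -19.3
turn first [-0.0005 -0.0049 -0.0009] then shift mm [239.  -12.9  -2.3] rows min 5.739779666055017
```

View pics/w10c.png

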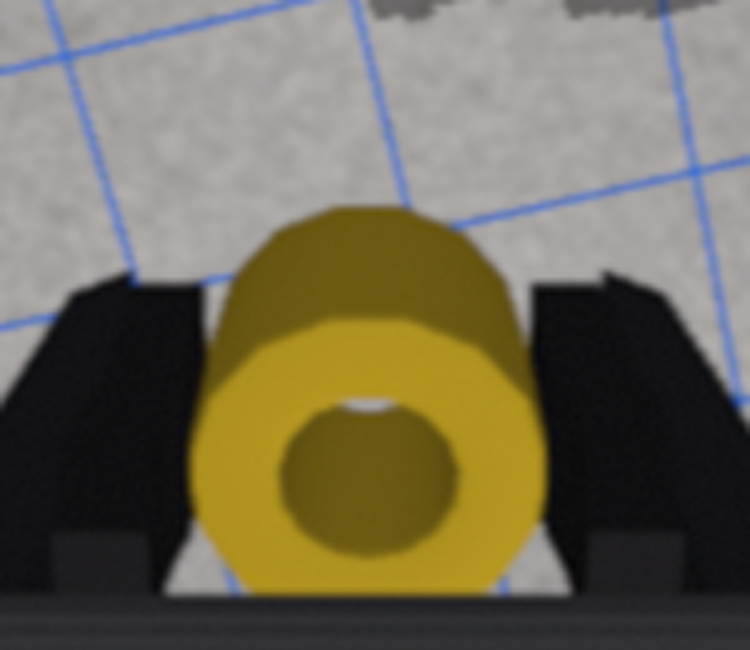

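```bash
python3 -m inch '[[26,-6,0,0,0,0],[27,-7,0,0,0,0],[27,0,0,0,0,0],[27,0,0,0,0,0],[27,0,0,0,0,0],[27,0,0,0,0,0],[26,0,0,0,0,0],[26,0,0,0,0,0],[26,0,-2,0,0,0],[0,0,0,0,0,0],[0,0,0,0,0,0],[0,0,0,0,0,0]]'
python3 - <<'E'
from h import *
d=wsnap('w11');print(pose()[0])
Tt=world(d,d['tool_from_camera']);W=world(d,d['W']);hsv=cv2.cvtColor(d['img'],cv2.COLOR_RGB2HSV)
m=(hsv[...,0]>=18)&(hsv[...,0]<=35)&(hsv[...,1]>90)&(W[...,2]>.038)&(W[...,2]<.05)&(d['range_z']>.21)
n,l,st,ce=cv2.connectedComponentsWithStats(m.astype(np.uint8))
for i in range(1,n):
    t=Tt[l==i]
    if st[i,4]>20: print(st[i],((t.min(0)+t.max(0))/2*1000).round(1),t.mean(0)*1000)
E
```

```text
clock: 11.33
tool_pos: [0.4239, 0.0655, 0.1588]
eef_rot: [-0.437, 0.557, -0.556, 0.436]
contact_force: [-0.2, 0.6, 0.2]
opening: 0.388
[0.42423115 0.06607537 0.15896182]
[300 136  15  15 173] [ 20.6 115.9  52.5] [ 20.56064988 115.20666     52.55634465]
```

View pics/w11.png

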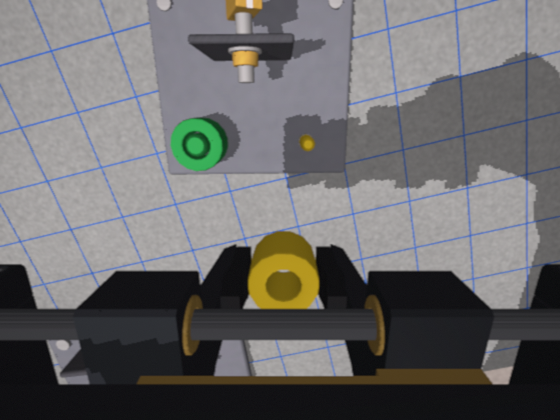

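```bash
python3 -m inch '[[7,0,18,0,0,0],[7,0,18,0,0,0],[6.6,0,18,0,0,0],[0,25,0,0,0,0],[0,30,0,0,0,0],[0,30,0,0,0,0],[0,0,0,0,0,0],[0,0,0,0,0,0],[0,0,0,0,0,0]]'
python3 - <<'E'
from h import *
d=wsnap('w12');print(pose()[0])
crop(d,210,190,150,130,5,'pics/w12c.png')
Tt=world(d,d['tool_from_camera']);hsv=cv2.cvtColor(d['img'],cv2.COLOR_RGB2HSV)
g=(hsv[...,0]>=18)&(hsv[...,0]<=38)&(hsv[...,1]>90)
v,u=np.where(g)
for row in range(205,240): 
    uu=u[(v==row)&(u>240)&(u<330)]; 
    if len(uu): print(row,uu.min(),uu.max(),Tt[row,(uu.min()+uu.max())//2].round(4))
E
```

```text
clock: 12.13
tool_pos: [0.4723, 0.0329, 0.0754]
eef_rot: [0.437, -0.556, 0.556, -0.437]
contact_force: [0.3, 0.7, 0.6]
opening: 0.394
[0.47267617 0.03270849 0.07598455]
221 283 284 [-0.0002  0.0567  0.0033]
222 280 288 [0.0006 0.0537 0.0037]
223 279 289 [0.0006 0.052  0.0036]
224 278 290 [0.0005 0.0498 0.0037]
225 277 291 [0.0005 0.0486 0.0034]
226 277 291 [0.0005 0.0457 0.0038]
227 276 292 [0.0005 0.044  0.0037]
228 276 292 [0.0005 0.0427 0.0035]
229 276 292 [0.0005 0.0415 0.0032]
230 276 292 [0.0005 0.0383 0.0038]
231 276 292 [0.0004 0.0083 0.0153]
232 274 293 [-0.0002  0.006   0.0156]
233 272 295 [-0.0002  0.0049  0.0155]
234 270 298 [0.0004 0.0049 0.0149]
235 267 300 [-0.0002  0.0045  0.0145]
236 265 301 [-0.0002  0.0022  0.0149]
237 264 302 [-0.0002  0.0012  0.0148]
238 264 303 [-0.0002 -0.0014  0.0153]
239 263 304 [-0.0002 -0.0016  0.0148]
```

View pics/w12c.png

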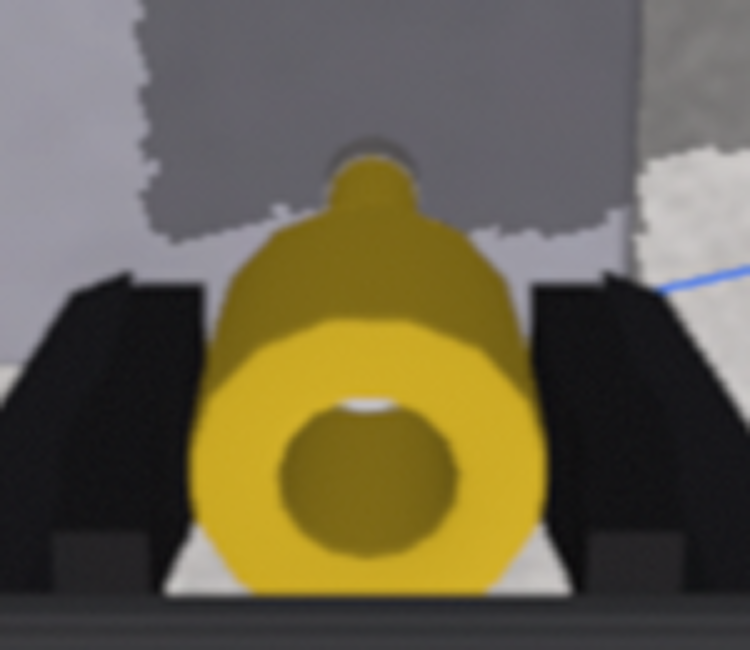

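```bash
python3 -m inch '[[0.5,9,0,0,0,0],[0,9,0,0,0,0],[0,8,0,0,0,0],[0,0,0,0,0,0],[0,0,0,0,0,0]]' && python3 -m inch '[[0,8,0,0,0,0],[0,9,0,0,0,0],[0,0,0,0,0,0],[0,0,0,0,0,0]]'
python3 - <<'E'
from h import *
d=wsnap('w13');print(pose()[0])
crop(d,210,190,150,130,5,'pics/w13c.png')
E
```

```text
clock: 12.6
tool_pos: [0.4712, 0.0316, 0.0482]
eef_rot: [-0.437, 0.557, -0.556, 0.436]
contact_force: [0.5, 0.1, -0.8]
opening: 0.388
clock: 12.93
tool_pos: [0.4712, 0.0316, 0.031]
eef_rot: [-0.437, 0.557, -0.556, 0.436]
contact_force: [-0.1, -0.3, -0.4]
opening: 0.386
[0.47136804 0.03157317 0.03136101]
```

View pics/w13c.png

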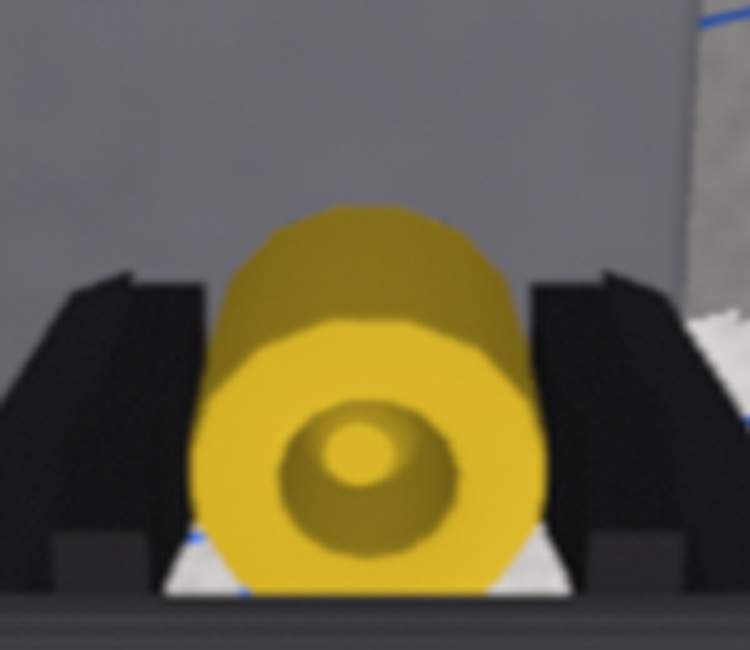

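```bash
python3 -m inch '[[0,4,0,0,0,0],[0,4,0,0,0,0],[0,2,0,0,0,0],[0,0,0,0,0,0],[0,0,0,0,0,0]]'
python3 - <<'E'
from h import *
d=wsnap('w14');print(pose()[0])
crop(d,210,190,150,130,5,'pics/w14c.png')
E
```

```text
clock: 13.4
tool_pos: [0.4718, 0.0316, 0.0223]
eef_rot: [0.436, -0.556, 0.556, -0.437]
contact_force: [-0.2, -1.1, 8.3]
opening: 0.389
[0.47176976 0.03164317 0.02229651]
```

View pics/w14c.png

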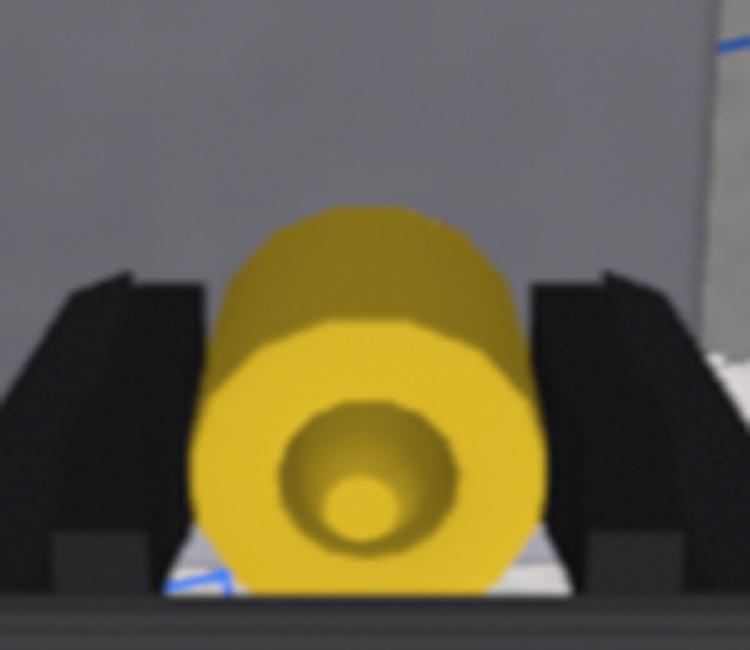

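The force is 8 N upward and the post tip is out level with the bushing top, so it's seated. I'll release, lift and look.

```bash
python3 -m inch '[[0,0,0,0,0,0],[0,0,0,0,0,0],[0,0,0,0,0,0],[0,0,0,0,0,0]]' 52 && python3 -m inch '[[0,-20,0,0,0,0],[0,-40,0,0,0,0],[0,-40,0,0,0,0],[0,-40,0,0,0,0],[0,0,0,0,0,0],[0,0,0,0,0,0],[0,0,0,0,0,0]]'
python3 - <<'E'
from h import *
d=wsnap('w15');print(pose()[0])
from plant import r
e=r.snapshot('scene');np.savez('scene15.npz',**e); crop(e,250,200,120,105,6,'pics/s15c.png')
Tt=world(d,d['W']);hsv=cv2.cvtColor(d['img'],cv2.COLOR_RGB2HSV)
for n,lo,hi in(('g',45,85),('y',22,38)):
    m=(hsv[...,0]>=lo)&(hsv[...,0]<=hi)&(hsv[...,1]>90)&(Tt[...,2]>.02)
    t=Tt[m];print(n,np.percentile(t[:,2],[2,20,50,80,95]).round(4),t.mean(0).round(4))
E
```

```text
clock: 13.78
tool_pos: [0.4716, 0.0316, 0.0216]
eef_rot: [-0.437, 0.556, -0.556, 0.436]
contact_force: [-0.1, 1.4, 0.1]
opening: 0.589
clock: 14.37
tool_pos: [0.4713, 0.0318, 0.1614]
eef_rot: [-0.437, 0.556, -0.556, 0.436]
contact_force: [0.1, 0.8, -0.8]
opening: 0.587
[0.47078798 0.03170083 0.16078293]
g [0.0229 0.0387 0.0409 0.0419 0.0449] [0.4929 0.1236 0.0395]
y [0.0231 0.0393 0.0408 0.0417 0.0441] [0.4719 0.0316 0.0395]
```

View pics/w15.png

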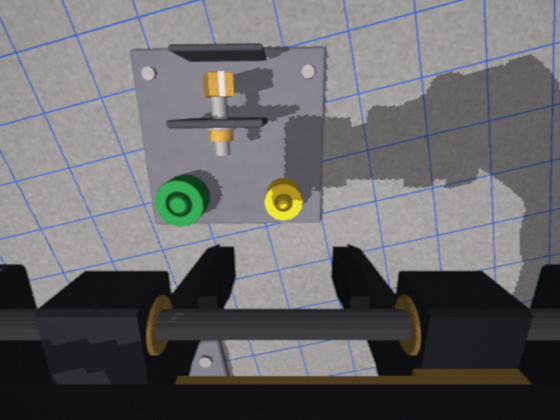

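View pics/s15c.png

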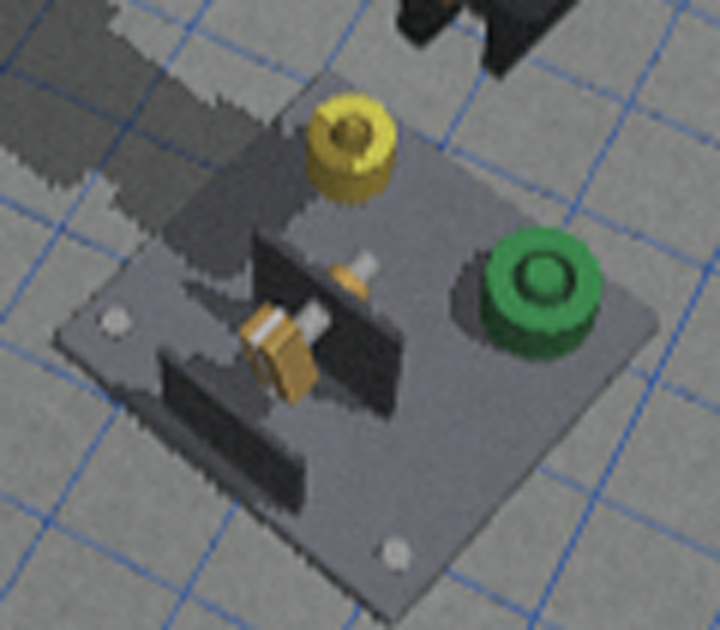

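Both bushing tops are at about 40.5 mm, so both are fully seated. Now I'll move above the bolt head at wrist (220,85).

```bash
python3 -m inch '[[-10,0,20,0,0,0],[-10,0,25,0,0,0],[-10,0,25,0,0,0],[0,0,10,0,0,0],[0,0,0,0,0,0],[0,0,0,0,0,0],[0,0,0,0,0,0],[0,0,0,0,0,0]]'
python3 - <<'E'
from h import *
d=wsnap('w16');print(pose()[0]); crop(d,190,80,180,150,4,'pics/w16c.png')
W=world(d,d['W']); print(W[100:220:10,240:340:10,2].round(3))
E
```

```text
clock: 15.13
tool_pos: [0.5547, 0.0416, 0.1611]
eef_rot: [-0.437, 0.557, -0.556, 0.436]
contact_force: [0.5, 0.7, -0.1]
opening: 0.591
[0.55506069 0.04166427 0.16132572]
[[ 0.     0.002  0.002  0.003  0.001  0.002  0.001  0.002  0.     0.002]
 [ 0.002  0.001  0.001  0.001  0.001  0.     0.002  0.002 -0.     0.   ]
 [ 0.001  0.001  0.003  0.001  0.002  0.002  0.002  0.002  0.002  0.003]
 [ 0.002  0.002  0.002  0.002  0.002  0.002  0.001  0.001  0.002  0.003]
 [ 0.012  0.01   0.011  0.011  0.011  0.011  0.012  0.012  0.011  0.011]
 [ 0.053  0.054  0.056  0.055  0.057  0.058  0.011  0.012  0.011  0.011]
 [ 0.012  0.011  0.011  0.01   0.01   0.012  0.011  0.012  0.012  0.011]
 [ 0.01   0.01   0.011  0.012  0.011  0.01   0.011  0.011  0.012  0.011]
 [ 0.01   0.071  0.074  0.075  0.011  0.011  0.011  0.012  0.011  0.01 ]
 [ 0.01   0.072  0.082  0.077  0.01   0.012  0.012  0.011  0.01   0.011]
 [ 0.021  0.023  0.081  0.078  0.023  0.023  0.012  0.01   0.011  0.011]
 [ 0.053  0.052  0.068  0.052  0.054  0.053  0.012  0.012  0.01   0.01 ]]
```

View pics/w16.png

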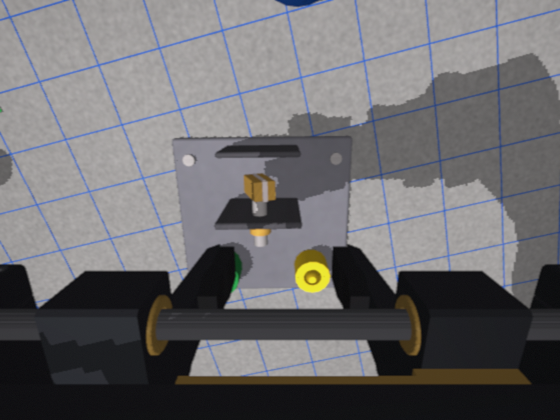

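View pics/w16c.png

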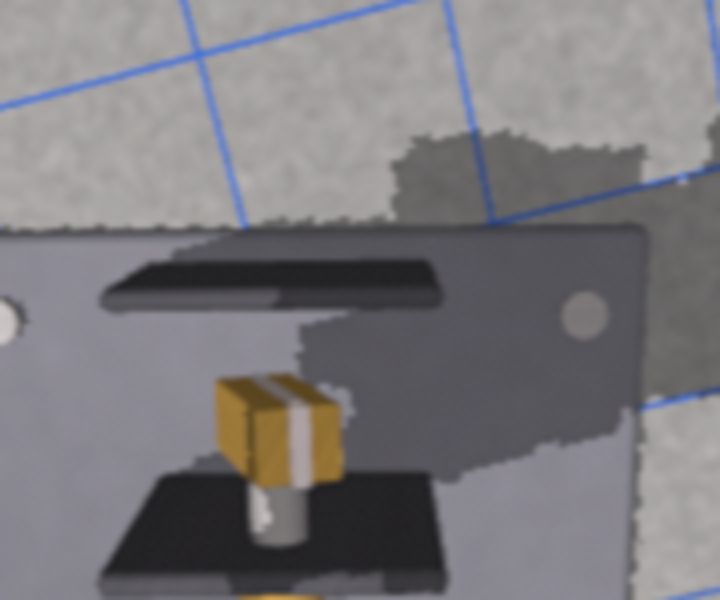

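The head's top face with the white stripe is at wrist (263,192), its left flat at (248,187), and it leans right. I'll fit planes to both faces and to the bracket.

```bash
cat > fit.py <<'E'
from h import *
def poly(d,P,x0=0,y0=0,k=1):
    m=np.zeros(d['img'].shape[:2],np.uint8); P=np.array(P,float)/k+[x0,y0]; cv2.fillPoly(m,[P.round().astype(np.int32)],1); return m>0
def plane(p):
    c=np.median(p,0); q=p
    for _ in range(4):
        c=q.mean(0); n=np.linalg.svd(q-c)[2][2]; e=abs((p-c)@n); q=p[e<2*max(np.median(e),3e-4)]
    return c,n*np.sign(n[2] if abs(n[2])>.5 else n[1]),len(q)
E
python3 - <<'E'
from fit import *
d=load('w16.npz');Tt=world(d,d['tool_from_camera']);W=world(d,d['W'])
# bracket top edge & backing top edge in world
for nm,P in(('top',[(262,420),(325,415),(335,470),(268,478)]),('left',[(220,390),(246,415),(252,472),(230,450)])):
    p=Tt[poly(d,P,190,80,4)]; c,n,k=plane(p); print(nm,len(p),k,c.round(4),n.round(3))
    if nm=='top': print(' lean',np.arctan2(n[0],-n[1]),np.arctan2(-n[0],n[1]))
    else: print(' lean',np.arctan(n[1]/n[0]))
br=(W[...,2]>.078)&(W[...,2]<.088); v,u=np.where(br); print(u.min(),u.max(),v.min(),v.max())
m=br&(np.arange(420)[:,None]>205)&(np.arange(420)[:,None]<232)&(np.arange(560)[None]>205)&(np.arange(560)[None]<310)
t=Tt[m];print('bracket top',len(t),t.min(0),t.max(0),'slope',np.polyfit(t[:,0],t[:,2],1))
bk=(abs(W[...,2]-.061)<.004)&(np.arange(420)[:,None]<160)
t=Tt[bk];print('back top',len(t),t.min(0),t.max(0),'slope',np.polyfit(t[:,0],t[:,2],1))
E
```

```text
Traceback (most recent call last):
  File "fit.py", line 7, in plane
    c=q.mean(0); n=np.linalg.svd(q-c)[2][2]; e=abs((p-c)@n); q=p[e<2*max(np.median(e),3e-4)]
                   ~~~~~~~~~~~~~^^^^^
numpy.linalg.LinAlgError: SVD did not converge
```

```bash
sed -i 's/^    c=np.median(p,0); q=p/    p=p[np.isfinite(p).all(1)]; q=p/' fit.py
cat > m16.py <<'E'
from fit import *
import sys
d=load('w16.npz');Tt=world(d,d['tool_from_camera']);W=world(d,d['W'])
for nm,P in(('top',[(262,420),(325,415),(335,470),(268,478)]),('left',[(220,390),(246,415),(252,472),(230,450)])):
    p=Tt[poly(d,P,190,80,4)]; c,n,k=plane(p); print(nm,len(p),k,c.round(4),n.round(3))
    if nm=='top': print(' lean',np.arctan(-n[0]/n[1]))
    else: print(' lean',np.arctan(n[1]/n[0]))
V,U=np.mgrid[:420,:560]
m=(abs(W[...,2]-.083)<.004)&(V>205)&(V<232)&(U>205)&(U<310)
t=Tt[m];print('bracket top',len(t),t.min(0),t.max(0),'slope',np.polyfit(t[:,0],t[:,2],1))
m=(abs(W[...,2]-.061)<.004)&(V<160)
t=Tt[m];print('back top',len(t),t.min(0),t.max(0),'slope',np.polyfit(t[:,0],t[:,2],1))
E
python3 m16.py
```

```text
top 266 202 [-0.0146  0.0817  0.0184] [-0.376  0.926  0.017]
 lean 0.3856194279696513
left 94 93 [-0.0275  0.0912  0.0194] [0.937 0.349 0.02 ]
 lean 0.356554145440613
bracket top 763 [-0.05440017  0.07421204 -0.01123721] [ 0.01506006  0.08201381 -0.00421918] slope [ 0.01601988 -0.00679016]
back top 574 [-0.05563144  0.09627919  0.04273858] [0.01364919 0.10379907 0.0485408 ] slope [0.01250426 0.04602015]
```

```bash
python3 -m inch '[[0,0,0,0,-0.014,0],[0,0,0,0,0,0.09],[0,0,0,0,0,0.09],[0,0,0,0,0,0.095],[0,0,0,0,0,0.095],[0,0,0,0,0,0],[8,0,10,0,0,0],[8.3,0,9.6,0,0,0],[0,0,0,0,0,0],[0,0,0,0,0,0],[0,0,0,0,0,0]]'
cat > m17.py <<'E'
from fit import *
d=wsnap('w17');q,Rc,s=pose();print(q,Rc.as_matrix().round(3),s['q'].round(2) if hasattr(s['q'],'round') else s['q']); crop(d,190,100,180,150,4,'pics/w17c.png')
E
python3 m17.py
```

```text
clock: 16.1
tool_pos: [0.5718, 0.0241, 0.1559]
eef_rot: [-0.332, 0.624, -0.462, 0.535]
contact_force: [-0.3, 0.6, -0.1]
opening: 0.589
[0.57174042 0.02425488 0.15595704] [[-0.207  0.08   0.975]
 [-0.909  0.352 -0.222]
 [-0.361 -0.932 -0.   ]] [ 0.25  0.76 -0.28  1.87 -0.38  0.5  -1.42]
```

View pics/w17.png

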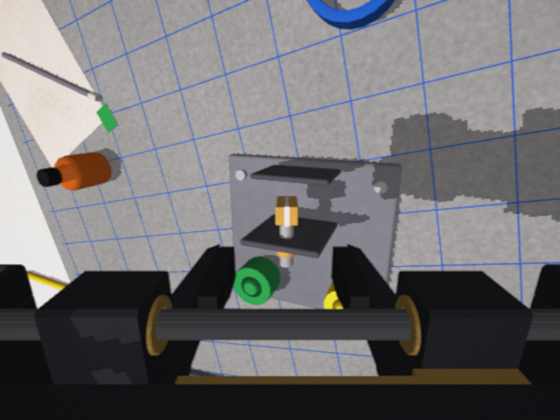

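View pics/w17c.png

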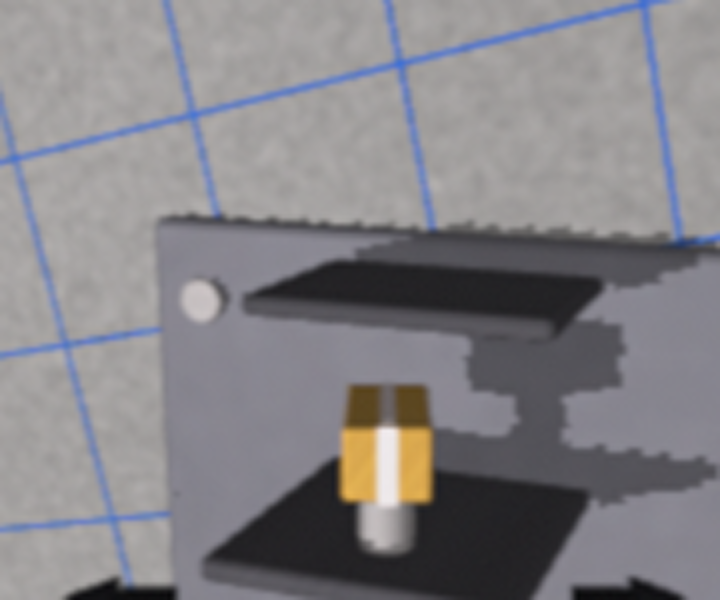

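The head is now square in the tool frame, with its top face at wrist (287,216). I'll measure the remaining offsets.

```bash
cat > m.py <<'E'
from fit import *
d=load('w17.npz');Tt=world(d,d['tool_from_camera']);V,U=np.mgrid[:420,:560]
p=Tt[poly(d,[(347,434),(428,434),(428,496),(347,496)],190,100,4)]; c,n,k=plane(p); print('top',len(p),k,c.round(4),n.round(3))
hsv=cv2.cvtColor(d['img'],cv2.COLOR_RGB2HSV)
g=(Tt[...,1]<c[1]+.004)&(Tt[...,1]>c[1]-.004)&(abs(U-287)<20)&(V>195)&(V<230)
t=Tt[g]; print('top extents',len(t),t.min(0).round(4),t.max(0).round(4))
W=world(d,d['W'])
for nm,z,m in(('br',.083,(V>225)&(V<255)&(U>235)&(U<325)),('bk',.061,(V<190))):
    t=Tt[m&(abs(W[...,2]-z)<.004)]; print(nm,len(t),t.min(0).round(4),t.max(0).round(4),np.polyfit(t[:,0],t[:,2],1))
E
python3 m.py
```

```text
top 357 293 [ 0.0026  0.0815 -0.0017] [0.    1.    0.026]
top extents 438 [-0.0062  0.0797 -0.0098] [0.0115 0.0854 0.0069]
br 656 [-0.0366  0.066  -0.0313] [ 0.0289  0.0949 -0.025 ] [ 0.00850862 -0.02733622]
bk 652 [-0.2759  0.0855 -0.0053] [0.0373 0.2112 0.0277] [0.06813627 0.02497794]
```

```bash
python3 -m inch '[[2.6,0,-1,0,0,0],[0,20,0,0,0,0],[0,20,0,0,0,0],[0,20,0,0,0,0],[0,0,0,0,0,0],[0,0,0,0,0,0],[0,0,0,0,0,0]]'
python3 - <<'E'
from h import *
d=wsnap('w18'); crop(d,190,150,190,150,4,'pics/w18c.png')
E
```

```text
clock: 16.73
tool_pos: [0.5758, 0.0413, 0.0997]
eef_rot: [-0.331, 0.624, -0.463, 0.535]
contact_force: [-0.3, 0.2, 0.7]
opening: 0.587
```

View pics/w18c.png

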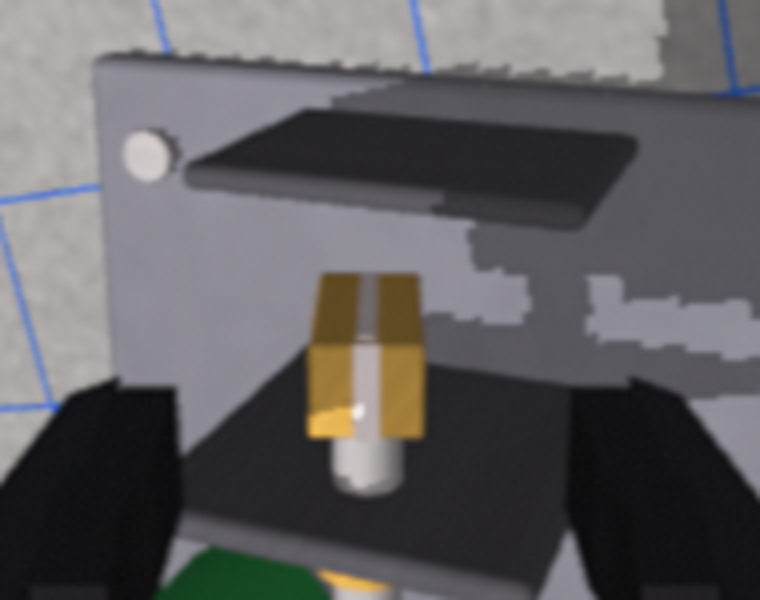

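```bash
python3 -m inch '[[-0.7,10,0,0,0,0],[0,12,0,0,0,0],[0,10,0,0,0,0],[0,0,0,0,0,0],[0,0,0,0,0,0]]' && python3 -m inch '[[0,10,0,0,0,0],[0,8,0,0,0,0],[0,7,0,0,0,0],[0,0,0,0,0,0],[0,0,0,0,0,0]]'
python3 - <<'E'
from h import *
d=wsnap('w19'); crop(d,190,150,190,150,4,'pics/w19c.png')
E
```

```text
clock: 17.2
tool_pos: [0.5776, 0.054, 0.0684]
eef_rot: [-0.332, 0.625, -0.462, 0.534]
contact_force: [-0.0, -0.3, -0.5]
opening: 0.589
clock: 17.62
tool_pos: [0.5799, 0.0625, 0.0455]
eef_rot: [-0.331, 0.625, -0.462, 0.534]
contact_force: [-0.5, 0.2, -0.6]
opening: 0.589
```

View pics/w19c.png

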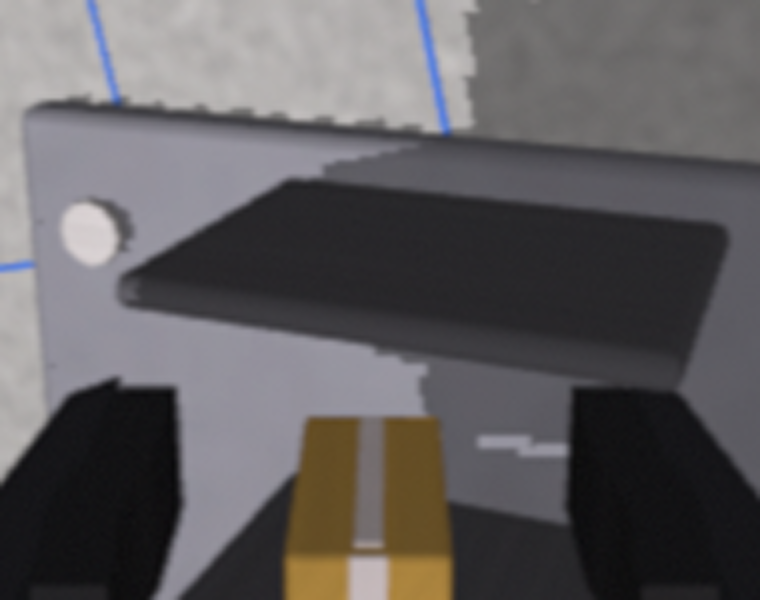

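```bash
python3 -m inch '[[-0.5,0,0,0,0,0],[0,0,0,0,0,0],[0,0,0,0,0,0],[0,0,0,0,0,0],[0,0,0,0,0,0],[0,0,0,0,0,0],[0,0,0,0,0,0],[0,0,0,0,0,0]]' 8 20
python3 - <<'E'
from h import *
q,Rc,s=pose(); print(s['opening']*88.1,s['contact_force'],s['moment'])
d=wsnap('w20'); crop(d,190,150,190,150,4,'pics/w20c.png')
E
```

```text
clock: 18.33
tool_pos: [0.5805, 0.0626, 0.0464]
eef_rot: [-0.331, 0.625, -0.463, 0.535]
contact_force: [-0.1, -0.5, 1.0]
opening: 0.199
17.488015480275536 [-0.12415294 -0.51531998  0.97557329] [-0.27260453  0.11058233  0.02510457]
```

View pics/w20c.png

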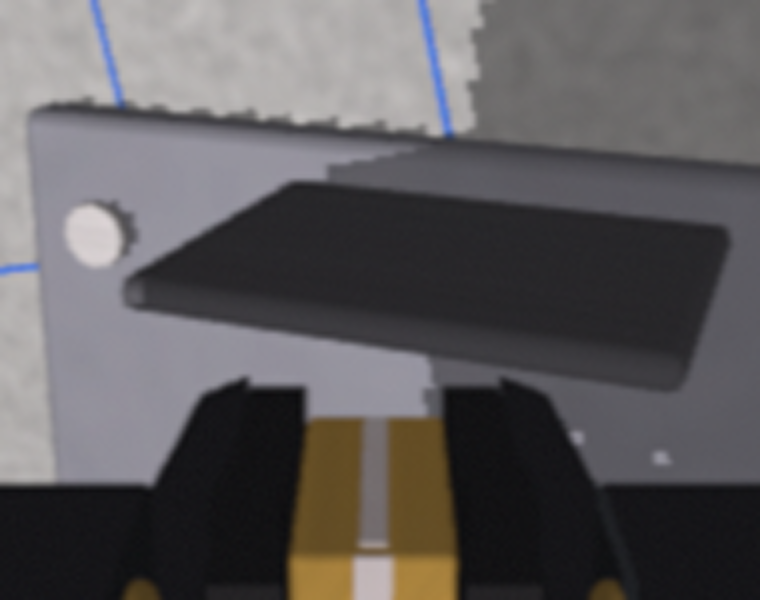

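Cleanly gripped, with an opening of 17.5 mm. I'll raise the grip force and turn about the bolt axis.

```bash
python3 -m inch '[[0,0,0,0,0,0],[0,0,0,0,0,0],[0.57,0,0,0,0,-0.03],[0.57,0,0,0,0,-0.03],[0.57,0,0,0,0,-0.03],[0.57,0,0,0,0,-0.03],[0,0,0,0,0,0],[0,0,0,0,0,0]]' 8 55
python3 - <<'E'
from h import *
q,Rc,s=pose(); print(Rc.as_matrix()[:,0],s['contact_force'],s['moment'])
E
```

```text
clock: 19.05
tool_pos: [0.5801, 0.0607, 0.0457]
eef_rot: [-0.368, 0.603, -0.494, 0.506]
contact_force: [-0.4, -1.1, 4.0]
opening: 0.205
[-0.21659592 -0.94451738 -0.24692739] [-0.39151195 -1.14672538  4.02281376] [-0.15245694  0.12621994 -0.06845538]
```

Low forces. Continuing.

```bash
python3 -m inch '[[0.57,0,0,0,0,-0.03],[0.57,0,0,0,0,-0.03],[0.57,0,0,0,0,-0.03],[0.57,0,0,0,0,-0.03],[0.57,0,0,0,0,-0.03],[0.57,0,0,0,0,-0.03],[0.57,0,0,0,0,-0.03],[0.57,0,0,0,0,-0.03],[0,0,0,0,0,0],[0,0,0,0,0,0],[0,0,0,0,0,0]]'
python3 - <<'E'
from h import *
q,Rc,s=pose(); print(Rc.as_matrix()[:,0],s['contact_force'],s['moment'])
d=wsnap('w21'); crop(d,190,150,190,150,4,'pics/w21c.png')
from plant import r
e=r.snapshot('scene'); np.savez('scene21.npz',**e); crop(e,250,200,120,105,6,'pics/s21c.png')
E
```

```text
clock: 19.97
tool_pos: [0.5792, 0.0568, 0.0452]
eef_rot: [-0.437, 0.556, -0.551, 0.444]
contact_force: [-1.3, 0.6, 5.6]
opening: 0.198
[-0.22400843 -0.97452021 -0.01142729] [-1.26418195  0.59830941  5.57358233] [ 0.16623902  0.14493844 -0.03124704]
```

View pics/w21c.png

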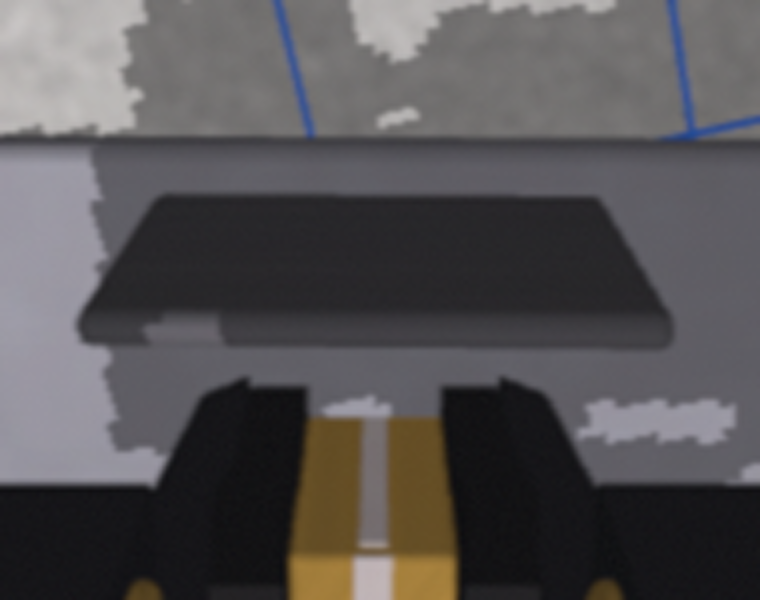

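View pics/s21c.png

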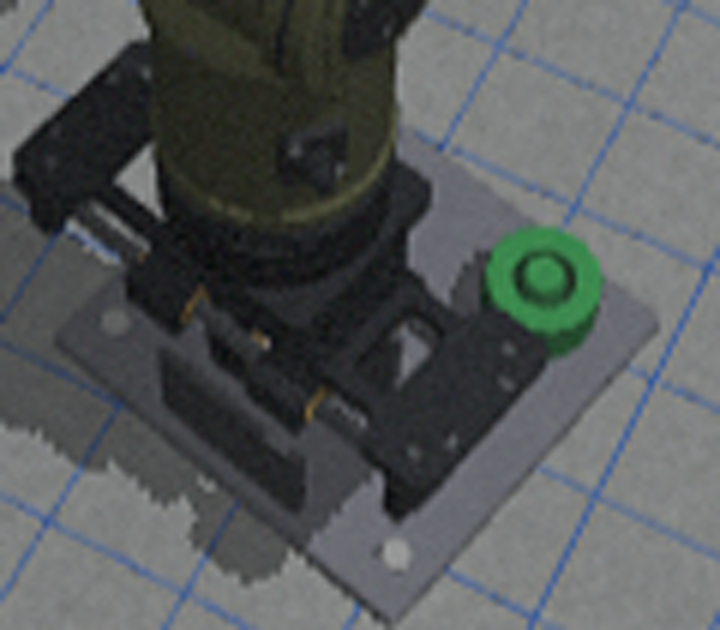

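```bash
cat > tilt.py <<'E'
from fit import *
from plant import r
for k in range(4):
    q,Rc,s=pose(); d=r.snapshot('wrist'); X=Rc.as_matrix()
    Tt=world(d,d['tool_from_camera']); V,U=np.mgrid[:420,:560]
    p=Tt[(V<180)]; p=p[np.isfinite(p).all(1)]; hi=np.percentile(p[:,1],60)
    p=p[abs(p[:,1]-np.median(p[:,1]))<.012]; c,n,_=plane(p)
    print('state tilt',np.arcsin(-X[2,0]).round(4),'camera table tilt',(n/n[1]).round(4),c.round(3),len(p))
E
python3 tilt.py
```

```text
Traceback (most recent call last):
  File "tilt.py", line 7, in <module>
    p=p[abs(p[:,1]-np.median(p[:,1]))<.012]; c,n,_=plane(p)
                                                   ~~~~~^^^
  File "fit.py", line 7, in plane
    c=q.mean(0); n=np.linalg.svd(q-c)[2][2]; e=abs((p-c)@n); q=p[e<2*max(np.median(e),3e-4)]
                   ~~~~~~~~~~~~~^^^^^
numpy._core._exceptions._ArrayMemoryError: Unable to allocate 75.1 GiB for an array with shape (100405, 100405) and data type float64
```

```bash
sed -i 's/svd(q-c)/svd(q-c,full_matrices=False)/' fit.py; python3 tilt.py
```

```text
state tilt 0.0118 camera table tilt [0.012  1.     0.0011] [-0.003  0.044  0.089] 100399
state tilt 0.0119 camera table tilt [0.0119 1.     0.001 ] [-0.003  0.044  0.089] 100394
state tilt 0.0119 camera table tilt [0.0121 1.     0.0012] [-0.003  0.044  0.089] 100392
state tilt 0.0119 camera table tilt [0.012  1.     0.0011] [-0.003  0.044  0.089] 100369
```

```bash
python3 -m inch '[[0.25,0,0,0,0,-0.013],[0,0,0,0,0,0],[0,0,0,0,0,0],[0,0,0,0,0,0],[0,0,0,0,0,0],[0,0,0,0,0,0]]' 8 58; python3 tilt.py | head -2
python3 - <<'E'
from fit import *
d=wsnap('w22'); crop(d,255,225,60,90,6,'pics/w22c.png')
Tt=world(d,d['tool_from_camera'])
# white stripe centreline on head back face
for row in range(256,300,4):
    g=d['img'][row,258:310].astype(int); br=g.min(1); 
    k=np.arange(258,310)[(g[:,2]>g[:,0]*.75)&(g[:,0]>70)]
    if len(k): print(row,k.min(),k.max(),(Tt[row,int(np.median(k))]*1000).round(1))
from plant import r
print(r.get_state()['opening']*88.1)
E
```

```text
clock: 20.82
tool_pos: [0.5791, 0.0566, 0.0452]
eef_rot: [0.441, -0.553, 0.553, -0.44]
contact_force: [-0.4, 0.3, 6.4]
opening: 0.2
state tilt -0.001 camera table tilt [-9.0e-04  1.0e+00  1.2e-03] [-0.002  0.044  0.089] 100419
state tilt -0.001 camera table tilt [-9.e-04  1.e+00  9.e-04] [-0.002  0.044  0.089] 100377
256 281 286 [-0.1 -4.7  6.5]
260 281 286 [-0.1 -9.6  6.8]
264 281 286 [ -0.1 -13.4   6.6]
268 280 286 [ -0.1 -18.4   7.2]
272 280 286 [ -0.1 -21.4   6.7]
276 280 286 [ -0.1 -25.1   6.8]
280 280 286 [ -0.1 -27.9   6.4]
284 280 286 [ -0.1 -31.7   6.7]
292 278 287 [ -0.5 -34.8   4.7]
296 278 287 [ -0.5 -35.7   3.4]
17.468559736292185
```

View pics/w22c.png

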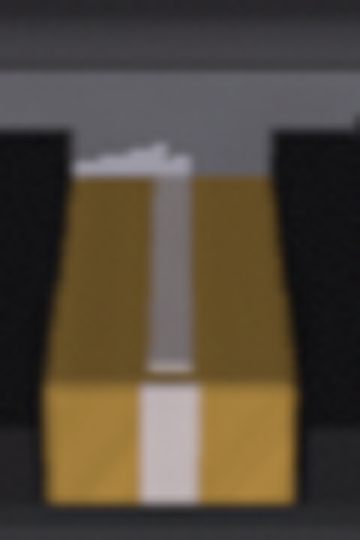

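Run:
```python
from h import *
from plant import r
a=load('top0.npz'); W0=world(a)
e=r.snapshot('top'); cv2.imwrite('pics/top22.png',e['img'][:,:,::-1])
e=r.snapshot('scene'); cv2.imwrite('pics/scene22.png',e['img'][:,:,::-1])
```

```text
(no output)
```

View pics/scene22.png

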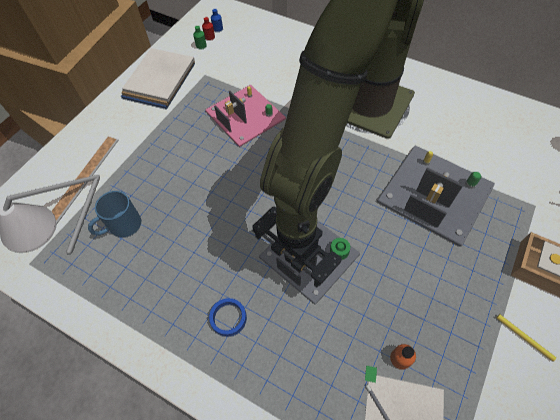

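View pics/top22.png

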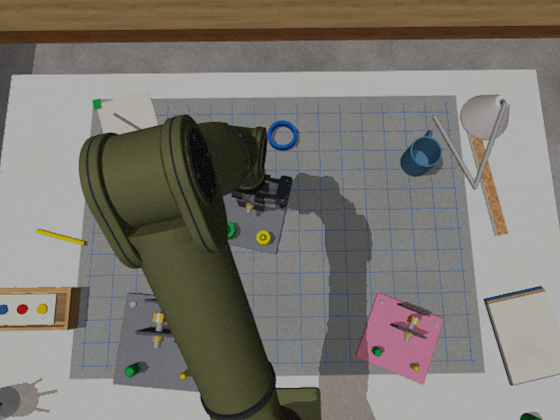

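The head stands upright between the fingers, with its stripe vertical. Both bushings are still on their posts and the bystanders haven't moved. Handing in.

```bash
python3 -c "
from plant import r
print(r.finish_job()); print(r.get_state()['clock'])"
```

```text
the job is handed in; nothing more can be done
None
the job is handed in; nothing more can be done
```

The job is handed in, at about 21 s on the robot's clock, with the gripper still holding the bolt head upright. I worked on the smaller grey mount.

- **Bushings:** I slipped the green one and then the yellow one over their own posts and released them. Their tops measured about 40–41 mm above the table, which means both are fully down on the foot plate.
- **Bolt head:** It leaned about 0.37 rad to the right at the start. I tilted the gripper to match, gripped the two flats and turned the head about the bolt axis. The last check showed the tool within about 0.001 rad of vertical, by both the joint readings and the wrist camera, and the stripe on the head was vertical between the fingers. The grip is set to 58 N, with the fingers about 17.5 mm apart.
- **Bystanders:** The ink bottle (last scene picture), mug and tape look unmoved. I judged that by eye from the last pictures and did not measure it.
- **Disagreements:** The two fixed cameras differed by about 7 mm in x, so I used the wrist camera for all fits. The finger opening read 0.5–1.7 mm less than the true widths. The only push seen after seating was about 6 N up on the gripped head; the largest in any reading was about 8 N, when seating the yellow bushing.

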